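# Pack two food-test kits

### The arm

A 6-joint arm with a two-finger parallel gripper is mounted at the origin on the work surface. World frame = base frame: x ahead of the robot, y to its left, z up, the work surface at z = 0. Lengths are in mm, angles in rad, forces in N, time in s.
With the tool pointing down it reaches from about 400 to 825 mm from the base axis. Payload 7 kg.
Tool frame: the origin (TCP) lies at the very end of the fingers, on their centre line; the grasp point (between the pads) lies 19 mm behind it; z points along the fingers, y is the direction in which the jaws open and shut (so a half turn about z gives the same grasp; the last joint's range is limited). The gripper opens to 88 mm and grips with 3 to 60 N. Pads are 19 mm wide; open, the fingers measure 130 mm over their backs; the gripper's body (78 mm by 193 mm) begins 47 mm behind the grasp point.
Start: joints at [1.609, 0.359, 0.012, 0, -1.224, -0.288], TCP at [166.877, 654.024, 226.561] pointing down, gripper open.
Joint ranges: [-3.07, 3.07], [-1.43, 2.12], [-1.02, 1.25], [-3.03, 1.67], [-3.05, -0], [-3.03, 3.03]. Speed limits (rad/s): [2.39, 2.39, 3.01, 3.14, 3.14, 3.14].

### API

Orientations are given as a unit quaternion [x, y, z, w].
In Python, from plant import bot gives the robot as it stands. Calls block until the motion is done:
- bot.move_ptp(position, orientation): joint-space move of the TCP to a pose.
- bot.line_to(position, velocity=150, ori=None): straight line of the TCP; ori=None keeps the orientation; velocity is the mean speed in mm/s.
- bot.move_joints(angles): joint-space move.
- bot.move_gripper(opening, force=None): finger opening in mm; force is the grip in N (None keeps the last); returns when the fingers have stopped.
- bot.pause(seconds).
- bot.solve_ik(position, orientation): joint angles nearest the present ones, or None.
- bot.read_state(): the state.
- bot.camera(name): name is "scene" or "top"; returns the picture (400x640x3 uint8, red, green, blue); there is no depth.
- bot.get_calibration(name): a dict with "fx", "fy", "cx", "cy" (pixels), "view" (4x4, takes a point from world to camera coordinates). Camera axes: x right, y up, looking along -z (the intrinsics and any distortion apply to the point x, -y, -z); pixel columns grow to the right and rows downward; lengths in mm; the calibration is good to about 2 mm. A picture is of the moment at which its call begins. get_calibration takes no time and is no camera call.
A pose or a line that the arm cannot do raises bot.Unreachable and nothing moves.
- bot.close_job(): hands the job in, once; it reports no verdict.
The state is a dict: "t": time; "joint_pos": joint angles; "qvel": joint speeds; "tau": joint torques, N m; "tcp_pos": TCP position; "eef_rot": TCP orientation; "contact_force": force on the tool from outside, world axes, zero at the start; "moment": the same for the moment, N m; "width": finger opening in mm.
Only numpy, scipy, OpenCV 4.12 (cv2) and the standard library are available. Lean on these libraries where they do the work, as an engineer would, in place of code of your own. Each camera call takes 0.05 s, during which the arm holds its last target.

### The job

Pack two food-test kits from the stock on the bench, one thing to a compartment, each standing upright on the tray's floor: the blue tray gets the green strip carton in its middle compartment with the white-capped amber bottle and the red-lidded jar either side of it in whichever order, and the yellow tray gets the blue-capped dropper bottle and the steel cup, either way round. Let go of everything, and leave the black-capped bottle, the orange-capped bottle and the red tissue pack standing where they are.

Things in the scene. Friction and masses are not known exactly. Their poses are not given: they have to be found in the camera images.
- blue_tray: Blue kit tray, fixed to the bench, 75 x 216 mm, outer walls and dividers 20 mm high, 4 mm thick, floor 4 mm thick. Three open compartments in a row along its own y axis, each about 67 x 67 mm inside, centres at y = -71, 0 and +71 mm, x = 0. Origin at the centre of its underside, on the bench top. It may be turned some 10 degrees either way.
- yellow_tray: Yellow kit tray, fixed to the bench, 75 x 145 mm, outer walls and divider 20 mm high, 4 mm thick, floor 4 mm thick. Two open compartments in a row along its own y axis, each about 67 x 66 mm inside, centres at y = -35 and +35 mm, x = 0. Origin at the centre of its underside, on the bench top. It may be turned some 10 degrees either way.
- amber_bottle: Small amber reagent bottle with a WHITE cap and a paper label; body 36 mm across and straight up to 57 mm above its foot, 80 mm tall in all with its narrower cap. Loose, stands upright; origin at the centre of its underside, z up.
- strip_carton: Green carton of test strips with a white band, standing on end, 34 mm (its x) by 52 mm (its y) by 70 mm tall, turned any way about the vertical. Loose, stands upright; origin at the centre of its underside, z up.
- red_jar: White sample jar with a RED lid: body 47 mm across, 45 mm high, lid 49 mm across from 45 to 60 mm above the foot. Loose, stands upright; origin at the centre of its underside, z up.
- dropper_bottle: Small white dropper bottle with a BLUE cap and blue band; body 32 mm across and straight up to 56 mm above its foot, 78 mm tall in all with its narrower cap. Loose, stands upright; origin at the centre of its underside, z up.
- steel_cup: Straight open round cup of bright bare steel, empty, 48 mm across, 62 mm tall, wall 3 mm. Loose, stands upright; origin at the centre of its underside, z up.
- black_capped: Bystander: amber bottle with a BLACK cap, to be left standing; body 36 mm across and straight up to 57 mm above its foot, 80 mm tall in all with its narrower cap. Loose, stands upright; origin at the centre of its underside, z up.
- orange_capped: Bystander: white bottle with an ORANGE cap and yellow band, to be left standing; body 32 mm across and straight up to 56 mm above its foot, 78 mm tall in all with its narrower cap. Loose, stands upright; origin at the centre of its underside, z up.
- tissue_pack: Bystander: small pinkish-red, box-shaped tissue pack, 50 x 50 x 50 mm with a white slot on top, to be left where it is. The stock stands about the trays with at least 20 mm between neighbours; the rest of the bench equipment (up to 150 mm tall) stands clear, beyond x = 0.71 m or more than 0.45 m to either side. Loose, stands upright; origin at the centre of its underside, z up.

How it is judged:
By the outcome, as a careful person would: the job done as asked, in the order asked, and still so for the second after the job is handed in, with the robot touching nothing.
It also fails if it takes over 128 s, if anything falls off the work surface, if the arm or the gripper's body presses on something with over 40 N, if the wrist force passes 120 N, or if a joint passes its speed limit or range.

## Working session

There is one attempt and no reset: what is moved stays moved. The work goes in short steps, each a Python script; the robot and the scene stay as the last script left them, time stands still between calls to the robot, and variables do not carry over. Pictures are saved under pics/ and viewed, and the job is handed in when it is done.

```bash
ls; mkdir -p pics; python3 - <<'E'
from plant import bot
import cv2,numpy as np
for n in("scene","top"):
    im=bot.camera(n); cv2.imwrite(f"pics/{n}0.png",im[:,:,::-1])
    c=bot.get_calibration(n); print(n,{k:(np.round(np.array(v),3).tolist()) for k,v in c.items()})
s=bot.read_state(); print(s)
E
```

```text
pics
scene {'fx': 420.602, 'fy': 420.602, 'cx': 322.934, 'cy': 194.982, 'view': [[-0.875, 0.483, 0.02, 494.383], [-0.247, -0.482, 0.84, 92.007], [0.416, 0.731, 0.542, -1176.693], [0.0, 0.0, 0.0, 1.0]]}
top {'fx': 441.122, 'fy': 441.122, 'cx': 321.465, 'cy': 198.507, 'view': [[-0.012, -1.0, -0.001, 2.09], [0.998, -0.012, 0.054, -568.15], [-0.054, 0.0, 0.999, -1187.369], [0.0, 0.0, 0.0, 1.0]]}
{'t': 0.1, 'joint_pos': array([ 1.60907022e+00,  3.59349019e-01,  1.11578349e-02, -2.94682248e-04,
       -1.22410867e+00, -2.88088075e-01]), 'qvel': array([-1.10651518e-03,  7.13949303e-04,  2.14179597e-03,  1.00569528e-03,
        1.24947937e-03, -4.38826519e-05]), 'tau': array([-1.18311578e-03, -5.84163415e+01,  2.93753314e+01,  7.01555327e+00,
        1.01800580e-02, -5.05971423e-05]), 'tcp_pos': array([166.80708133, 653.61543094, 225.70024753]), 'eef_rot': array([ 9.92202705e-01, -1.24632290e-01, -1.45669308e-05,  7.64283204e-04]), 'contact_force': array([-0.53564902, -0.38854771,  0.26850599]), 'moment': array([ 0.00030875,  0.02137904, -0.00684503]), 'width': 87.53430162825344}
```

View pics/top0.png

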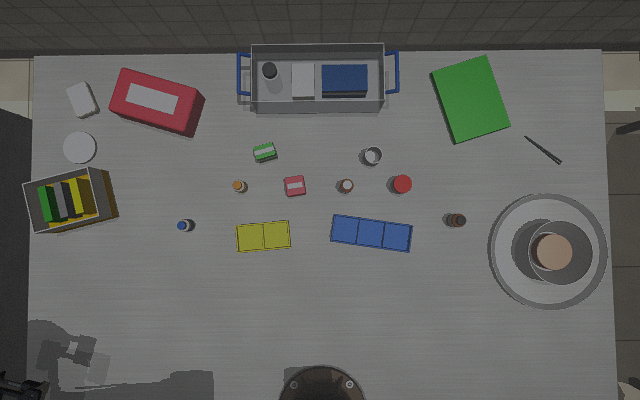

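View pics/scene0.png

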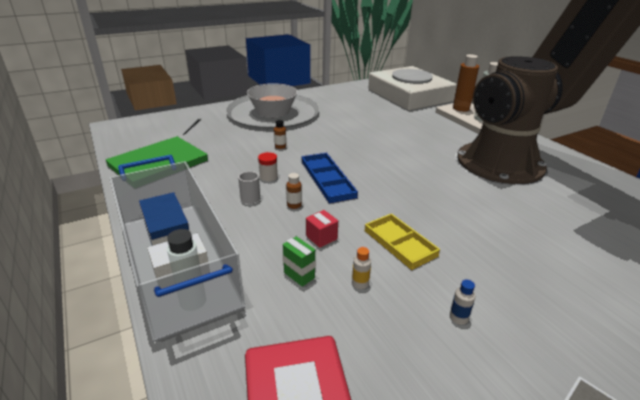

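The top view shows: green carton (264,151), steel cup (373,156), amber bottle with white cap (346,185), red-lidded jar (402,184), dropper bottle (185,225), and the yellow (264,236) and blue (371,233) trays. The bystanders are the orange cap (239,186), tissue pack (294,186) and black cap (457,220). The scene view agrees with this. Next I'll zoom in and measure.

```bash
cat > h.py <<'E'
import numpy as np,cv2
from plant import bot
def cal(n): return bot.get_calibration(n)
def ray(n,u,v):
    c=cal(n);V=np.array(c["view"],float);R,t=V[:3,:3],V[:3,3]
    d=np.array([(u-c["cx"])/c["fx"],-(v-c["cy"])/c["fy"],-1.])
    return -R.T@t,R.T@d
def onz(n,u,v,z):
    o,d=ray(n,u,v);return (o+d*(z-o[2])/d[2])[:2]
def tri(a,b):
    # a=(u,v) scene, b=(u,v) top
    A=np.zeros((3,3));B=np.zeros(3);L=[]
    for n,p in(("scene",a),("top",b)):
        o,d=ray(n,*p);d=d/np.linalg.norm(d);P=np.eye(3)-np.outer(d,d);A+=P;B+=P@o;L.append((P,o))
    x=np.linalg.solve(A,B);return x,[np.linalg.norm(P@(x-o)) for P,o in L]
def proj(n,p):
    c=cal(n);V=np.array(c["view"],float);q=V[:3,:3]@np.array(p,float)+V[:3,3]
    return np.array([c["cx"]+c["fx"]*q[0]/-q[2],c["cy"]-c["fy"]*q[1]/-q[2]])
E
python3 - <<'E'
import cv2
t=cv2.imread("pics/top0.png");s=cv2.imread("pics/scene0.png")
cv2.imwrite("pics/topz.png",cv2.resize(t[135:260,165:365],None,fx=4,fy=4,interpolation=cv2.INTER_NEAREST))
cv2.imwrite("pics/topz2.png",cv2.resize(t[135:260,320:480],None,fx=4.5,fy=4.5,interpolation=cv2.INTER_NEAREST))
cv2.imwrite("pics/scz.png",cv2.resize(s[110:330,225:490],None,fx=2.7,fy=2.7,interpolation=cv2.INTER_NEAREST))
E
```

```text
(no output)
```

View pics/topz.png

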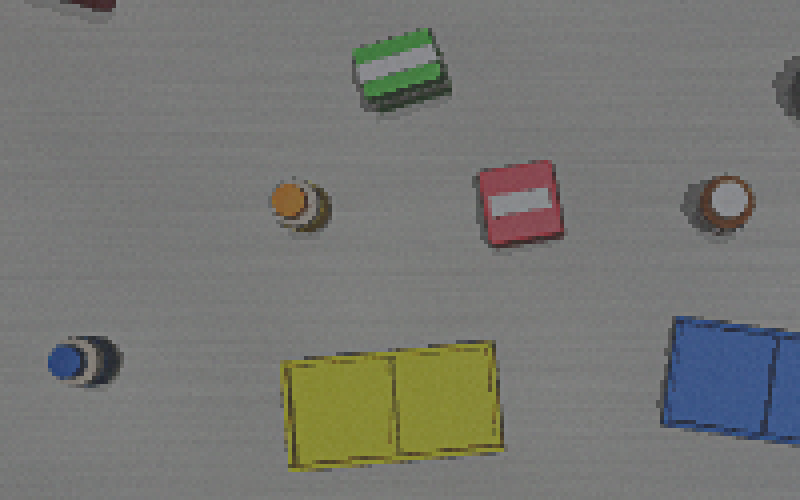

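View pics/topz2.png

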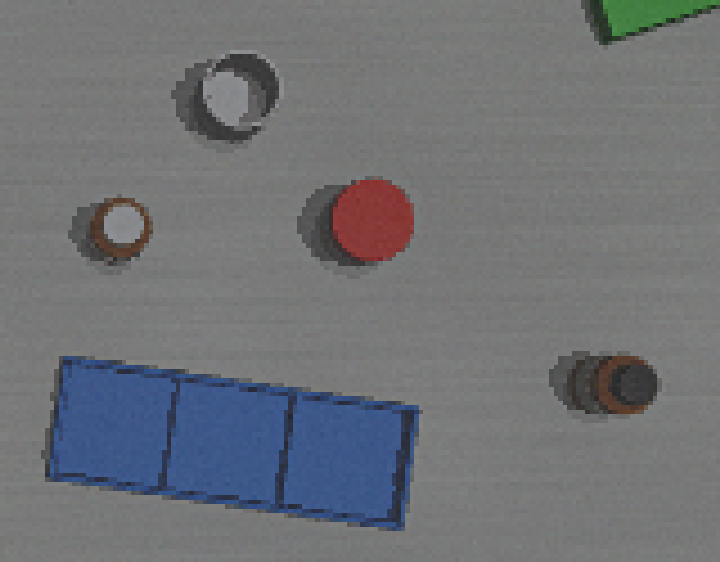

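View pics/scz.png

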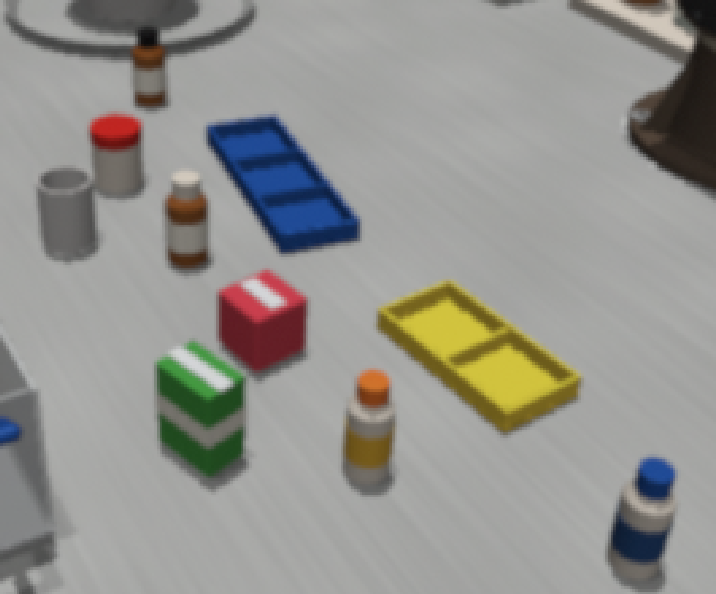

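Everything is clearly visible in the zoomed crops, so I'll measure with masks now.

```bash
cat > meas.py <<'E'
from h import *
def blob(m,box):
    u0,v0,u1,v1=box; k=np.zeros_like(m);k[v0:v1,u0:u1]=m[v0:v1,u0:u1]
    n,l,st,c=cv2.connectedComponentsWithStats(k.astype(np.uint8),connectivity=8)
    if n<2:return None
    i=1+np.argmax(st[1:,4]);mm=(l==i).astype(np.uint8)
    cn=max(cv2.findContours(mm,cv2.RETR_EXTERNAL,cv2.CHAIN_APPROX_NONE)[0],key=cv2.contourArea)
    return c[i],st[i],cn,mm
def planerect(n,mm,z):
    # rectangle in world plane z from mask pixel (pixel corners)
    ys,xs=np.nonzero(mm)
    P=[onz(n,x+a,y+b,z) for x,y in zip(xs,ys) for a in(-.4,.4) for b in(-.4,.4)]
    return cv2.minAreaRect(np.array(P,np.float32)),np.mean(P,axis=0)
E
python3 - <<'E'
from meas import *
t=cv2.imread("pics/top0.png");s=cv2.imread("pics/scene0.png")
for n,im in(("top",t),("scene",s)):
    hsv=cv2.cvtColor(im,cv2.COLOR_BGR2HSV);H,S,V=[hsv[...,i].astype(int) for i in range(3)]
    if n=="top":
        for nm,m,box,z in[("blueT",(H>100)&(H<125)&(S>90),(320,205,420,260),20),("yelT",(H>20)&(H<35)&(S>120),(225,210,300,260),20),
          ("tissue",((H<8)|(H>170))&(S>90),(280,170,310,200),50),("carton",(H>45)&(H<75)&(S>90)&(V>95),(250,140,280,163),70),
          ("jar",((H<8)|(H>170))&(S>120),(385,170,420,200),60),("drop",(H>100)&(H<125)&(S>110),(170,215,200,235),78),
          ("orange",(H>8)&(H<20)&(S>150)&(V>150),(228,175,250,195),78),("wcap",(V>140)&(S<60),(338,175,356,195),80)]:
            b=blob(m,box); r,mn=planerect(n,b[3],z)
            print(nm,np.round(b[0],1),b[1],"rect",np.round(r[0],1),np.round(r[1],1),round(r[2],1),"mean",np.round(mn,1))
    else:
        for nm,m,box,z in[("blueT",(H>100)&(H<125)&(S>120),(295,145,362,210),20),("yelT",(H>20)&(H<35)&(S>120),(360,210,445,272),20),("jar",((H<8)|(H>170))&(S>150),(250,145,285,170),60),("drop",(H>100)&(H<125)&(S>110),(455,278,482,296),78),("orange",(H>3)&(H<20)&(S>150)&(V>150),(350,245,372,262),78),("wcap",(V>150)&(S<50),(285,172,303,184),80)]:
            b=blob(m,box); print(nm,np.round(b[0],1),b[1])
            if nm.endswith("T"):
                print(" extremes",[tuple(b[2][:,0][f]) for f in(b[2][:,0,0].argmin(),b[2][:,0,0].argmax(),b[2][:,0,1].argmin(),b[2][:,0,1].argmax())])
E
```

```text
Traceback (most recent call last):
  File "meas.py", line 12, in planerect
    P=[onz(n,x+a,y+b,z) for x,y in zip(xs,ys) for a in(-.4,.4) for b in(-.4,.4)]
       ~~~^^^^^^^^^^^^^
  File "h.py", line 9, in onz
    o,d=ray(n,u,v);return (o+d*(z-o[2])/d[2])[:2]
        ~~~^^^^^^^
  File "h.py", line 5, in ray
    c=cal(n);V=np.array(c["view"],float);R,t=V[:3,:3],V[:3,3]
  File "h.py", line 3, in cal
    def cal(n): return bot.get_calibration(n)
                       ~~~~~~~~~~~~~~~~~~~^^^
ValueError: time passes only in moves, steps and waits
```

```bash
sed -i 's/^def cal(n).*/_C={n:bot.get_calibration(n) for n in("scene","top")}\ndef cal(n): return _C[n]/' h.py
cat > m1.py <<'E'
from meas import *
t=cv2.imread("pics/top0.png");s=cv2.imread("pics/scene0.png")
for n,im in(("top",t),("scene",s)):
    hsv=cv2.cvtColor(im,cv2.COLOR_BGR2HSV);H,S,V=[hsv[...,i].astype(int) for i in range(3)]
    if n=="top":
        for nm,m,box,z in[("blueT",(H>100)&(H<125)&(S>90),(320,205,420,260),20),("yelT",(H>20)&(H<35)&(S>120),(225,210,300,260),20),
          ("tissue",((H<8)|(H>170))&(S>90),(280,170,310,200),50),("carton",(H>45)&(H<75)&(S>90)&(V>95),(250,140,280,163),70),
          ("jar",((H<8)|(H>170))&(S>120),(385,170,420,200),60),("drop",(H>100)&(H<125)&(S>110),(170,215,200,235),78),
          ("orange",(H>8)&(H<20)&(S>150)&(V>120),(228,175,250,195),78),("wcap",(V>135)&(S<60),(338,175,356,195),80)]:
            b=blob(m,box)
            if b is None: print(nm,"none");continue
            r,mn=planerect(n,b[3],z)
            print(nm,np.round(b[0],1),b[1],"rect",np.round(r[0],1),np.round(r[1],1),round(r[2],1),"mean",np.round(mn,1))
    else:
        for nm,m,box,z in[("blueT",(H>100)&(H<125)&(S>120),(295,145,362,210),20),("yelT",(H>20)&(H<35)&(S>120),(360,210,445,272),20),("jar",((H<8)|(H>170))&(S>150),(250,145,285,170),60),("drop",(H>100)&(H<125)&(S>110),(455,278,482,296),78),("orange",(H>3)&(H<20)&(S>150)&(V>150),(350,245,372,262),78),("wcap",(V>150)&(S<50),(285,172,303,184),80)]:
            b=blob(m,box)
            if b is None: print(nm,"none");continue
            print(nm,np.round(b[0],1),b[1])
E
python3 m1.py
```

```text
blueT [370.8 232.8] [ 330  214   83   39 2114] rect [ 473.3 -138.5] [218.1  77. ] 81.0 mean [ 473.5 -137.1]
yelT [262.6 236.1] [ 235  221   56   32 1433] rect [468.  156.2] [ 76.4 146.9] 5.0 mean [468.2 155.5]
tissue [294.9 185.3] [285 175  21  21 256] rect [602.5  65.5] [51.5 51.7] 8.9 mean [602.2  65.3]
carton [265.  154.6] [256 151  19   8  74] rect [682.2 141.5] [12.5 52.9] 16.1 mean [682.1 141.5]
jar [402.3 183.5] [394 175  18  18 256] rect [ 602.7 -218.3] [46.8 47.1] 88.8 mean [ 602.8 -217.9]
drop [180.7 225.1] [177 222   8   8  50] rect [499.6 359.1] [20.1 20.1] 0.3 mean [500.5 358.7]
orange [236.7 184.6] [233 181   8   8  47] rect [603.7 214.7] [20.2 20.3] 89.9 mean [603.5 214.2]
wcap [346.9 184.5] [343 181   9   8  58] rect [600.1 -71.2] [22.8 20.2] 89.3 mean [600.1 -70.9]
blueT [329.1 177.9] [ 302  154   55   49 1461]
yelT [402.  240.9] [ 365  214   74   56 2075]
jar [267.1 158.4] [259 153  17  12 179]
drop [467.2 286.5] [461 280  14  14 151]
orange [363.  250.9] [358 247  11   8  64]
wcap [293.5 175.6] [285 172  18  12 135]
```

```bash
cat > m2.py <<'E'
from meas import *
t=cv2.imread("pics/top0.png");s=cv2.imread("pics/scene0.png")
hsv=cv2.cvtColor(t,cv2.COLOR_BGR2HSV);H,S,V=[hsv[...,i].astype(int) for i in range(3)]
g=(H>45)&(H<75)&(S>90)&(V>80); w=(V>130)&(S<60)
b=blob(g|w,(250,138,280,165)); r,mn=planerect("top",b[3],70);print("carton",r,mn,b[1])
b=blob(w,(250,138,280,165)); r,mn=planerect("top",b[3],70);print("band",r,mn,b[1])
print("cup rows V");print(V[144:168,360:386])
ov=cv2.resize(s,None,fx=1.25,fy=1.25); f=1.25
def poly(P,col,img=None):
    q=np.array([proj("scene",p)*f for p in P]);cv2.polylines(ov,[np.round(q).astype(int)],True,col,1)
a=np.linspace(0,2*np.pi,24)
def circ(x,y,z,rr):poly([(x+rr*np.cos(k),y+rr*np.sin(k),z) for k in a],(255,0,255))
circ(602.8,-217.9,60,24.5);circ(602.8,-217.9,0,23.5);circ(500.2,358.8,78,10);circ(500.2,358.8,0,16);circ(603.6,214.4,0,16);circ(600.1,-71,0,18)
def rect(x,y,yaw,w,h,z):
    c,s_=np.cos(yaw),np.sin(yaw);poly([(x+c*i*w/2-s_*j*h/2,y+s_*i*w/2+c*j*h/2,z) for i,j in((1,1),(1,-1),(-1,-1),(-1,1))],(0,255,255))
rect(473.3,-138.5,np.radians(-9),75,216,20);rect(468,156.2,np.radians(5),75,145,20)
for z in(0,20):pass
cv2.imwrite("pics/ov.png",ov[100:500,200:700])
E
python3 m2.py
```

```text
carton ((692.8770141601562, 144.4802703857422), (35.25510025024414, 53.21588897705078), 16.160465240478516) [692.99819044 144.44424895] [253 142  22  17 221]
band ((693.8465576171875, 144.7328643798828), (13.507295608520508, 52.17094421386719), 16.14307403564453) [693.52751356 144.63938822] [255 146  19   9  77]
cup rows V
[[118 118 117 122 121 118 120 119 116 117 121 120 117 117 115 117 117 118
  117 116 116 116 113 118 119 114]
 [120 121 120 122 121 119 124 120 120 121 121 122 119 118 120 121 120 122
  120 119 120 120 122 119 121 122]
 [120 120 125 119 120 121 119 124 123 122 127 149 146 143 140 146 139 126
  120 122 122 123 121 120 120 122]
 [122 122 122 118 124 122 122 121 130 147 101  55  57  54  61  55  72 125
  140 121 121 121 121 120 121 120]
 [123 126 128 128 128 127  84 107 112  53  64  63  61  63  60  61  62  56
   74 150 128 124 123 121 124 125]
 [123 125 127  78  81  80  85 121  57  65  60  63  58  62  61  61  61  59
   62  73 147 119 120 121 118 117]
 [125  84  87  88  87  96 150  75  59  75  92  96  68  65  58  60  59  68
   59  59  90 139 124 120 121 119]
 [124  80  8
[... 1141 characters left out ...]
98  99 105
  117 116 120 121 122 121 123 121]
 [125  87  73  80  57  65  62  59  59  86 142 147 138 114 117 116 149 144
  116 123 122 122 121 118 119 121]
 [123  86  70  75  64  57  65  63  58  61  58  71 106 109 103 102  51  68
  106 121 123 121 124 123 121 123]
 [125 127 111 113  71  71  61  61  59  62  59  60  61  63  61  62  69 113
  125 125 123 122 122 120 120 118]
 [125 126 122 110 113 111  69  62  57  58  61  63  58  58  59  82 127 124
  120 121 121 121 123 119 121 120]
 [123 123 124 119 109 112 111 114 116 107  95  70  92  82 113 116 123 122
  120 122 118 120 120 122 121 120]
 [122 123 128 126 122 110 113 109 109 114 111 115 108 114 107 121 126 121
  124 124 121 122 121 124 120 124]]
```

View pics/ov.png

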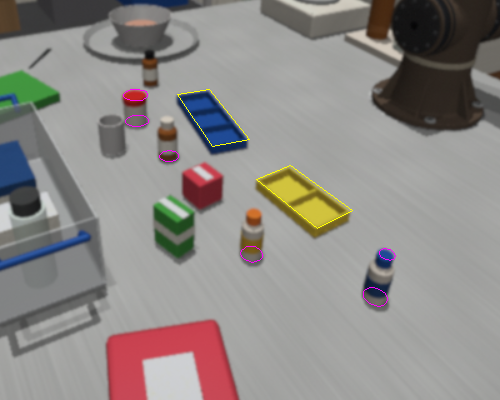

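The overlay agrees closely with the scene view: the tray rims, lid, caps and feet all coincide. I'll start with the carton.

```bash
cat > act.py <<'E'
from h import *
def q(psi): return [np.cos(psi/2),np.sin(psi/2),0,0]
def best(p,psi):
    j0=np.array(bot.read_state()["joint_pos"]);c=[]
    for k in(-1,0,1):
        s=bot.solve_ik(list(p),q(psi+k*np.pi))
        if s is not None:c.append((np.abs(np.array(s)-j0).max(),k))
    return q(psi+min(c)[1]*np.pi)
def st(m):
    s=bot.read_state();print(m,"t%.1f"%s["t"],"tcp",np.round(s["tcp_pos"],1),"w%.1f"%s["width"],"F",np.round(s["contact_force"],1))
    return s
def pick(x,y,h,psi,force=25,op=87,zt=200):
    bot.move_gripper(op)
    o=best((x,y,zt),psi);bot.move_ptp([x,y,zt],o)
    bot.line_to([x,y,h-19],160);st("at")
    bot.move_gripper(10,force);s=st("grip")
    bot.line_to([x,y,zt],160);st("lift")
def place(x,y,h,psi,op,zt=200,floor=4):
    o=best((x,y,zt),psi);bot.move_ptp([x,y,zt],o)
    z=h-19+floor
    bot.line_to([x,y,z+8],160);st("above")
    bot.line_to([x,y,z+1.5],30);s=st("down")
    if abs(s["tcp_pos"][2]-(z))>1.5 and s["contact_force"][2]<3: bot.line_to([x,y,z+0.5],20);st("down2")
    bot.move_gripper(op);st("rel")
    bot.line_to([x,y,zt],160);st("up")
def snap(tag):
    for n in("top","scene"):
        im=bot.camera(n)[:,:,::-1];cv2.imwrite(f"pics/{n}_{tag}.png",im)
D=np.radians
E
python3 - <<'E'
from act import *
print("cup",onz("top",373.6,154.4,62),"crate front",onz("top",317,113,0),onz("top",317,102,130))
pick(692.9,144.5,46,D(16)); snap("c1")
im=np.vstack([cv2.imread("pics/scene_c1.png")]);cv2.imwrite("pics/v1.png",im)
E
```

```text
cup [ 680.29451641 -143.53867824] crate front [807.99199435   4.74409976] [803.2294928    3.41221955]
at t4.1 tcp [693.6 144.8  28.2] w87.0 F [0.7 0.1 0.2]
grip t4.8 tcp [693.  144.5  27.1] w51.8 F [-0.4  0.1  0.7]
lift t6.0 tcp [692.3 144.3 198.7] w51.6 F [-0.3  0.  -0.3]
```

View pics/v1.png

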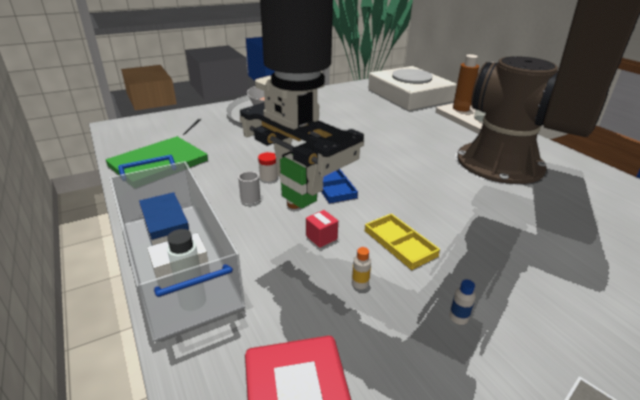

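The carton is held upright between the fingers at about (298,178). Next I'll place it.

```bash
python3 - <<'E'
from act import *
place(473.3,-138.5,46,D(-9),75)
pick(600.1,-71,43,D(-9+90))
E
python3 - <<'E'
from act import *
snap("c2")
t=cv2.imread("pics/top_c2.png");s=cv2.imread("pics/scene_c2.png")
cv2.imwrite("pics/v2.png",np.hstack([cv2.resize(s[90:330,220:490],None,fx=2.0,fy=2.0)[:,:],]))
E
```

```text
above t8.6 tcp [ 474.  -138.4   39.6] w51.9 F [-0.2  0.2 -0. ]
down t9.0 tcp [ 473.3 -138.5   32.6] w51.9 F [-0.5  0.2 -0.7]
down2 t9.2 tcp [ 473.3 -138.5   31.5] w51.9 F [-0.4  0.  -0.5]
rel t9.9 tcp [ 473.3 -138.5   31.5] w75.1 F [ 0.2 -0.1  0.5]
up t11.1 tcp [ 472.7 -138.5  199. ] w74.9 F [ 0.9  0.2 -0. ]
at t14.2 tcp [600.8 -70.9  24.9] w86.8 F [0.5 1.4 0.3]
grip t15.0 tcp [600.3 -71.   24. ] w35.5 F [0.8 0.  0.4]
lift t16.3 tcp [599.4 -71.  198.9] w35.5 F [-0.2 -0.4 -1.3]
```

View pics/v2.png

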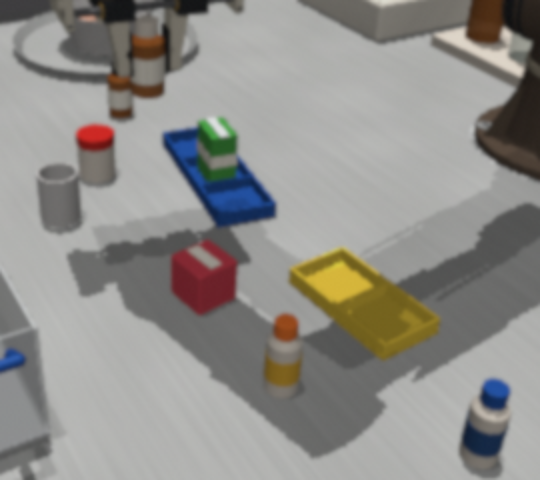

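The carton stands upright in the blue tray's middle compartment, at about (217,150) in the crop. The amber bottle is held. I'll go on with the amber bottle, then the jar.

```bash
python3 - <<'E'
from act import *
place(484.4,-68.4,43,D(81),60)
pick(602.8,-218,50,D(81))
place(462.2,-208.6,50,D(81),72)
bot.move_ptp([500,200,250],best((500,200,250),D(81)))
snap("c3")
t=cv2.imread("pics/top_c3.png");s=cv2.imread("pics/scene_c3.png")
cv2.imwrite("pics/v3.png",np.hstack([cv2.resize(s[100:300,230:450],(396,360)),cv2.resize(t[140:260,320:450],(390,360),interpolation=0)]))
E
```

```text
above t18.1 tcp [485.1 -68.3  36.5] w35.3 F [-1.3 -0.7 -0.3]
down t18.5 tcp [484.4 -68.4  29.6] w35.2 F [ 0.9  0.1 -0.5]
down2 t18.7 tcp [484.4 -68.4  28.5] w35.7 F [-0.4 -0.6 -1.7]
rel t19.4 tcp [484.4 -68.4  28.5] w60.0 F [ 0.1 -0.4  0.9]
up t20.6 tcp [483.8 -68.4 199.1] w60.0 F [-0.4 -0.3 -1.1]
at t23.3 tcp [ 603.6 -218.    32.1] w87.2 F [ 0.1 -0.3  0.2]
grip t24.0 tcp [ 603.  -218.    31.1] w48.2 F [-0.1 -0.1  1. ]
lift t25.2 tcp [ 602.2 -217.8  198.7] w48.1 F [ 0.7 -0.3 -1.1]
above t26.9 tcp [ 462.9 -208.7   43.5] w48.3 F [ 0.9 -0.5 -0.3]
down t27.3 tcp [ 462.2 -208.6   36.6] w48.4 F [ 0.1 -0.9 -1.3]
down2 t27.6 tcp [ 462.2 -208.6   35.5] w48.2 F [-0.1 -0.2 -1.2]
rel t28.2 tcp [ 462.2 -208.6   35.5] w72.0 F [ 0.5 -0.3 -0.8]
up t29.4 tcp [ 461.6 -208.5  199.1] w71.8 F [ 0.8 -0.1 -0.6]
```

View pics/v3.png

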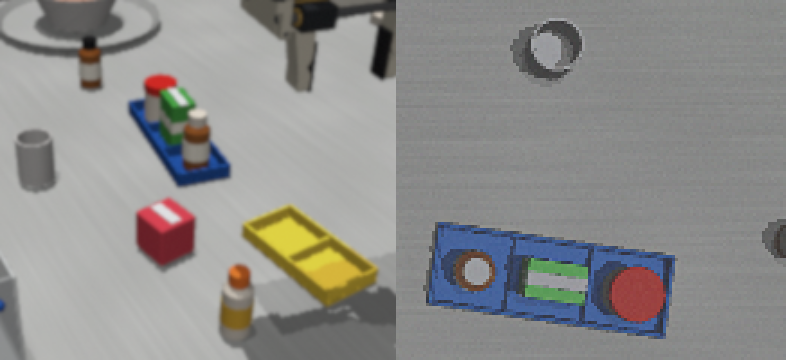

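All three items in the blue kit stand in their compartments: amber cap (475,270), carton (556,281), jar lid (638,294). Next is the yellow kit.

```bash
python3 - <<'E'
from act import *
pick(500.2,358.8,43,D(95))
place(465,191,43,D(95),56)
pick(680.3,-143.5,45,D(0))
place(471.1,121.3,45,D(95),72)
bot.move_ptp([450,-400,300],best((450,-400,300),D(0)))
snap("c4")
t=cv2.imread("pics/top_c4.png");s=cv2.imread("pics/scene_c4.png")
cv2.imwrite("pics/v4.png",np.hstack([cv2.resize(s[100:330,230:490],(407,360)),cv2.resize(t[140:260,220:350],(390,360),interpolation=0)]))
cv2.imwrite("pics/v5.png",t[100:300,150:500])
E
```

```text
at t33.5 tcp [500.7 359.2  25. ] w86.8 F [-0.8 -0.5 -0.5]
grip t34.4 tcp [500.3 358.8  24. ] w31.5 F [ 0.   0.1 -1.1]
lift t35.7 tcp [499.7 358.3 198.9] w31.5 F [ 0.1  0.  -0.1]
above t37.6 tcp [465.5 191.6  36.6] w31.4 F [ 0.1  1.1 -0.2]
down t37.9 tcp [465.  190.9  29.6] w31.3 F [-0.4 -0.9  0.1]
down2 t38.2 tcp [465.  191.   28.5] w31.4 F [-0.  -0.2 -0.3]
rel t38.9 tcp [465.  191.   28.5] w55.9 F [-0.5  0.2 -0.7]
up t40.1 tcp [464.5 190.7 199. ] w55.9 F [-0.5 -0.4 -0.2]
at t43.5 tcp [ 681.1 -143.4   27.2] w87.5 F [ 0.5 -0.6 -0.3]
grip t44.3 tcp [ 680.3 -143.6   26.1] w47.6 F [0.2 0.  1.9]
lift t45.5 tcp [ 679.7 -143.4  198.7] w47.4 F [-0.1 -0.4 -1.3]
above t47.9 tcp [471.7 121.5  38.6] w47.0 F [-0.1  0.7 -0.9]
down t48.3 tcp [471.  121.3  31.5] w47.2 F [ 0.2  0.2 -1. ]
down2 t48.5 tcp [471.1 121.3  30.5] w47.3 F [ 0.  -0.5 -0.7]
rel t49.2 tcp [471.1 121.3  30.5] w72.0 F [ 0.5  0.2 -0.3]
up t50.4 tcp [470.5 121.  199. ] w71.8 F [ 0.2 -0.7 -0.6]
```

View pics/v4.png

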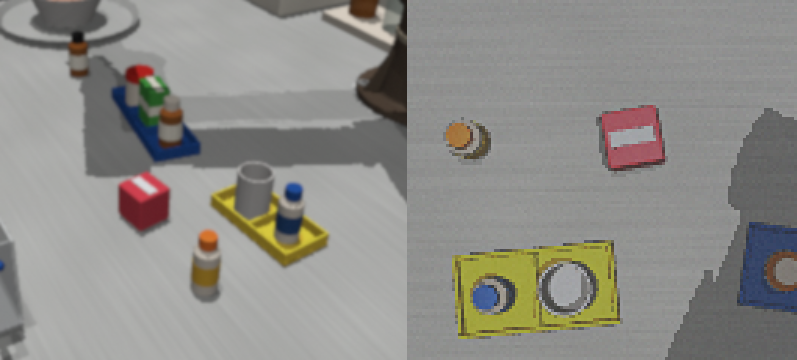

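View pics/v5.png

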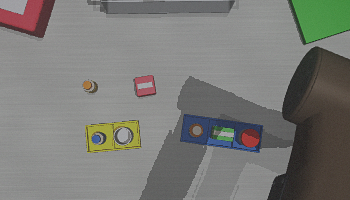

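All five items are in their compartments: dropper cap (486,297), cup (568,288), blue kit intact. The tissue pack and orange cap haven't moved, and the black cap is still at (280,135) in the scene view. I'll hand in the job.

```bash
python3 - <<'E'
from act import *
st("end");bot.close_job()
E
```

```text
end t52.4 tcp [ 450.6 -399.1  299.9] w72.0 F [-0.4  0.5  0.9]
the job is handed in; nothing more can be done
```

Both kits are packed and the job is handed in, at about 52 s of the 128 s allowed. No verdict is reported on hand-in.

- **Blue tray:** the carton is in the middle compartment. The white-capped amber bottle is on the +y side of it and the red-lidded jar on the -y side.
- **Yellow tray:** the dropper bottle is in the +y compartment and the steel cup in the -y one.

The last pictures show all five items upright in their compartments and released. The gripper ended open and clear, at 300 mm height. The wrist force stayed at about 2 N or less whenever I read it.

The orange-capped bottle and the tissue pack stand where they were. The arm hid the black-capped bottle in the final top view, so I confirmed it only in the scene view, where it stands at its original spot. No check failed or disagreed.

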